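# Fit the black flush pull from the picking bin into the drawer front

### The arm

A 7-joint arm with a two-finger parallel gripper is mounted at the origin on the work surface. World frame = base frame: x ahead of the robot, y to its left, z up, the work surface at z = 0. Lengths are in m, angles in rad, forces in N, time in s.
With the tool pointing down it reaches from about 0.425 to 0.825 m from the base axis. Payload 3.6 kg.
Tool frame: the origin (TCP) lies where the fingers leave the gripper's body, on its centre line; the fingertips stand 73 mm ahead of it and the grasp point (between the pads) lies 54 mm ahead of it; z points along the fingers, y is the line along which they close (so a half turn about z gives the same grasp; the last joint's range is limited). The gripper opens to 85 mm and grips with 20 to 120 N. Pads are 22 mm wide; open, the fingers measure 114 mm over their backs; the gripper's body (76 mm by 85 mm) begins 54 mm behind the grasp point. The pads swing forward as they close: fully open they stand 13 mm farther back than shut.
Start: joints at [1.177, 0.615, -0.013, 1.423, 0.008, 1.103, -0.04], TCP at [0.233, -0.607, 0.304] pointing down, gripper open.
Joint ranges: [-3.12, 3.12], [-0.3, 2.06], [-1.34, 1.32], [0.26, 2.42], [-1.36, 4.5], [0.01, 1.98], [-2.84, 2.84]. Speed limits (rad/s): [2.79, 2.79, 3.14, 3.14, 3.14, 3.14, 3.14].

### API

Orientations are given as a unit quaternion [x, y, z, w].
In Python, from station import arm, snapshot, camera_info, ticket gives the robot as it stands. Calls block until the motion is done:
- arm.movep(position, orientation): joint-space move of the TCP to a pose.
- arm.line_to(position, velocity=0.15, ori=None): straight line of the TCP; ori=None keeps the orientation; velocity is the mean speed in m/s.
- arm.move_j(angles): joint-space move.
- arm.move_gripper(opening, effort=None): opening from 0.0 (shut) to 1.0 (fully open); effort is the grip in N (None keeps the last); returns when the fingers have stopped.
- arm.pause(seconds).
- arm.ik(position, orientation): joint angles nearest the present ones, or None.
- snapshot(name): name is "side" or "top"; returns the picture (384x512x3 uint8, blue, green, red); there is no depth.
- camera_info(name): a dict with "fx", "fy", "cx", "cy" (pixels), "dist_coeffs" ([k1, k2, p1, p2, k3] as OpenCV has them; the pictures are not rectified), "R" (3x3) and "t" (3): a world point X has camera coordinates R X + t. Camera axes: x right, y down, z forward; pixel columns grow to the right and rows downward; lengths in m; the calibration is good to about 2 mm. A picture is of the moment at which its call begins. camera_info takes no time and is no camera call.
A pose or a line that the arm cannot do raises arm.MotionError and nothing moves.
- ticket.finish_job(): hands the job in; it is judged then, once.
Readings, each from a call of its own:
- arm.read_time(): time.
- arm.read_joint_positions(): joint angles.
- arm.read_dq(): joint speeds.
- arm.read_effort(): joint torques, N m.
- arm.read_tool_pos(): TCP position.
- arm.read_eef_rot(): TCP orientation.
- arm.read_ft_force(): force on the tool from outside, world axes, zero at the start.
- arm.read_wrist_torque(): the same for the moment, N m.
- arm.read_opening(): opening from 0.0 (shut) to 1.0 (fully open).
- arm.read_finger_force(): force on a finger pad.
Only numpy, scipy, OpenCV 4.12 (cv2) and the standard library are available. Lean on these libraries where they do the work, as an engineer would, in place of code of your own. Each camera call takes 0.05 s, during which the arm holds its last target. There are 200 camera calls.

### The job

A chrome L-bracket has been dropped on top of the black flush pull in the sloping red bin: first put that bracket in the grey tray with its twin. Then take the black pull out of the bin, set it mouth up in the pocket of the white drawer front, let go, and press it down firmly with the fingers until it is fully home and flush with the face. Keep the other parts in the bin and do not knock the jar or the mallet.

Things in the scene. Friction and masses are not known exactly. Their poses are not given: they have to be found in the camera images.
- bin: Red picking bin, fixed, left of the tray, sloping 0.5 rad, its open top leaning to the robot's right. Origin: centre of the inner floor, 75 mm above the table; z normal to the floor, x up the slope (to the robot's left), y across. Inner floor 210 (x) by 305 (y) mm, walls 5 mm thick; side and back walls 60 mm high, low front wall and front 55 mm of the side walls 38 mm.
- pull: Black flush pull (0.16 kg, loose): rectangular cup with a rim, mouth up on the bin floor, long side up the slope, low end at the front wall, in any of 3 places across. Rim 130 (x) by 50 (y) mm, z = 13 to 18 mm; cup 116 by 36 mm; mouth 88 by 30 mm, so a flat pad 21 mm long at each end of the rim. Origin: centre of the cup's underside; x long axis, z out of the mouth. Fits either way round.
- pull_top (a point): Centre of the mouth of the black pull, level with the top of its rim (18 mm above its underside); axes as pull.
- bracket: Stray chrome L-bracket (about 0.24 kg, loose), its flat leg lying across the low half of the black pull. Flat leg 76 (x) by 50 (y) by 5 mm, x = -38 to 38 mm; upright leg 5 mm thick (x = 33 to 38 mm), 50 mm wide in y, rising to 76 mm above the underside. Origin: centre of the flat leg's underside; z along the upright leg.
- twin: The second, identical chrome L-bracket, already in the grey tray, in its half nearer the robot (tray x about -65 mm); same axes as bracket.
- tray: Grey open plastic tray, does not move; 240 (x) by 150 (y) by 35 mm high, walls and floor 4 mm thick. Origin: centre of its underside, on the table. Its half farther from the robot (tray x about 60 mm) is free for the bracket.
- drawer_front: White-faced pine drawer front lying flat on the table, does not move; 340 (x) by 170 (y) by 26 mm thick. Origin: centre of its underside.
- pocket (a point): Centre of the pocket, level with the white face (26 mm above the table); x along the pocket, z up. Stepped: upper step 135 (x) by 55 (y) mm, 5 mm deep, for the rim; lower step 124 by 44 mm, to 18 mm below the face, for the cup. So 2.5 mm play all round; the pull drops in by its own weight unless it catches, and then lies level with the face.
- steel_pull: Satin-steel flush pull in the bin beside the black one, same shape, size and axes, not wanted (the three places are about 88 mm apart in the bin's y).
- bar_handle: Chrome bar handle in the bin, not wanted; bar 130 mm long along x, two feet to +y (35 mm wide in all), 12 mm high, 0.09 kg; origin under its middle.
- corner_block: Grey plastic corner block in the bin, up the slope from the steel pull, not wanted; 60 (x) by 36 (y) by 32 mm high, 0.04 kg; origin under its centre.
- mending_plate: Chrome mending plate lying across in the bin against the black pull's upper end, not wanted; 30 (x) by 100 (y) by 5 mm, 0.10 kg; origin under its centre. It may slide down the slope when the pull is taken out.
- jar: Small glass jar with aluminium screw lid, 72 mm across, 85 mm high, standing on the table beyond the tray; origin under its centre.
- mallet: Black rubber mallet lying on the table beyond the drawer front; head 100 mm long and 62 mm across, wooden handle 270 mm long; origin under its head.
There are look-alikes about, which are no part of the job. Several things have the shape of the pull; the one meant has the colours described above. Leave any pink look-alike of the bracket alone.

How it is judged:
On the way, in this order (a step that is already met when the one before it is completed fails the run):
1. the stray bracket lies in the grey tray, let go (x of bracket in the frame of tray between -0.115 and 0.115 m and y of bracket in the frame of tray between -0.07 and 0.07 m and height (world z) of bracket below 0.045 m and contact force between bracket and the fingers below 0.1 N), for 0.2 s.
2. the black pull is lifted clear of the bin (z of pull in the frame of bin above 0.06 m), for 0.1 s.
3. the black pull stands in the pocket, its cup at least 6 mm deep, let go (horizontal distance between pull_top and pocket below 0.008 m and z of pull_top in the frame of pocket below 0.012 m and angle between the x axis of pull and the x axis of pocket, either way round below 0.1 rad and contact force between pull and the fingers below 0.1 N), for 0.2 s.
4. the black pull is pressed home by the fingers (more than 3 N) and flush (contact force between pull and the fingers above 3 N and horizontal distance between pull_top and pocket below 0.006 m and z of pull_top in the frame of pocket below 0.0015 m), for 0.1 s.
At the end, for the whole second after the job is handed in: Black pull mouth up in the pocket, within 6 mm of centre, level within 0.03 rad, its rim at most 1.5 mm above the white face, at rest; stray bracket and twin both in the grey tray, at rest; steel pull, bar handle, corner block and mending plate still in the bin (horizontal distance between pull_top and pocket below 0.006 m and z of pull_top in the frame of pocket between -0.003 and 0.0015 m and angle between pull's own z axis and vertical below 0.03 rad and linear speed of each of pull, bracket below 0.02 m/s and x of bracket in the frame of tray between -0.115 and 0.115 m and y of bracket in the frame of tray between -0.07 and 0.07 m and height (world z) of each of bracket, twin below 0.045 m and x of twin in the frame of tray between -0.115 and 0.115 m and y of twin in the frame of tray between -0.07 and 0.07 m and distance between each of steel_pull, bar_handle, corner_block, mending_plate and bin below 0.19 m and z of each of steel_pull, bar_handle, corner_block in the frame of bin below 0.05 m and z of mending_plate in the frame of bin below 0.06 m); the robot touches nothing.
It fails at once if the jar is shifted by more than 30 mm or tipped (distance of jar from where it was at the start of the episode above 0.03 m or angle between jar's own z axis and vertical above 0.3 rad).
It fails at once if the mallet is shifted by more than 40 mm (distance of mallet from where it was at the start of the episode above 0.04 m).
It fails at once if another part is lifted out of the bin (z of any of steel_pull, bar_handle, corner_block, mending_plate in the frame of bin above 0.1 m).
It also fails if it takes over 64 s, if anything falls off the work surface, if the arm or the gripper's body presses on something with over 40 N, if the wrist force passes 120 N, or if a joint passes its speed limit or range.

## Working session

There is one attempt and no reset: what is moved stays moved. The work goes in short steps, each a Python script; the robot and the scene stay as the last script left them, time stands still between calls to the robot, and variables do not carry over. Pictures are saved under pics/ and viewed, at most 10 in all, crops included, and the job is handed in when it is done.

```bash
mkdir -p pics; ls; python3 - <<'E'
from station import arm,snapshot,camera_info
import cv2,json
for n in("side","top"):
    im=snapshot(n); cv2.imwrite(f"pics/{n}0.png",im); 
    c=camera_info(n); print(n,{k:(v.tolist() if hasattr(v,'tolist') else v) for k,v in c.items()})
print(arm.read_eef_rot(),arm.read_time(),arm.read_tool_pos())
E
```

```text
pics
side {'fx': 390.46384490073905, 'fy': 390.46384490073905, 'cx': 255.64734084843698, 'cy': 195.12761805967975, 'dist_coeffs': [0.014477356393135979, 0.0, 0.0, 0.0, 0.0], 'R': [[-0.95108377097015, -0.30892985598839223, 0.0014158658802763916], [-0.21703064418889387, 0.6648835292600891, -0.7147220382789398], [0.21985759045380587, -0.6800678176458873, -0.6994071799189707]], 't': [0.5495493542898972, 0.12246356808137869, 1.1119858640913909]}
top {'fx': 378.24684874185095, 'fy': 378.24684874185095, 'cx': 253.44113027218052, 'cy': 189.59098221736906, 'dist_coeffs': [-0.05296255702692196, 0.0, 0.0, 0.0, 0.0], 'R': [[-0.0005313424862070815, -0.999976546670638, 0.006828161086869753], [-0.9993929698028318, 0.0002931552118039134, -0.03483684785823635], [0.034834029107159915, -0.00684252648425151, -0.9993696864761676]], 't': [0.06660322196229349, 0.5336067890003562, 0.9896226375665856]}
[ 9.83218497e-01  1.82428047e-01 -2.18865378e-04 -1.16035395e-03] 0.1 [ 0.23295913 -0.60625063  0.30284448]
```

```bash
python3 -c "
import cv2
for n in('side','top'):
    i=cv2.imread(f'pics/{n}0.png');cv2.imwrite(f'pics/{n}0b.png',cv2.resize(i,(800,600),interpolation=cv2.INTER_CUBIC))"
```

```text
(no output)
```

View pics/top0b.png

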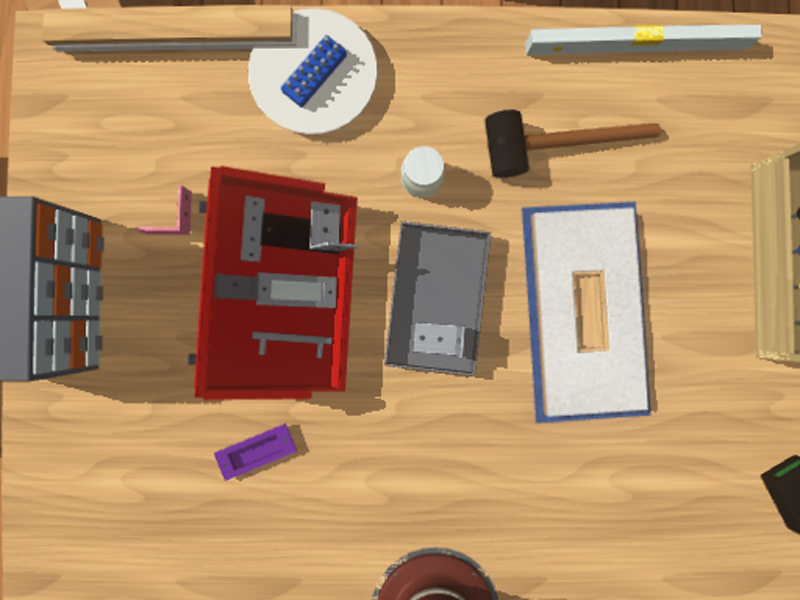

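View pics/side0b.png

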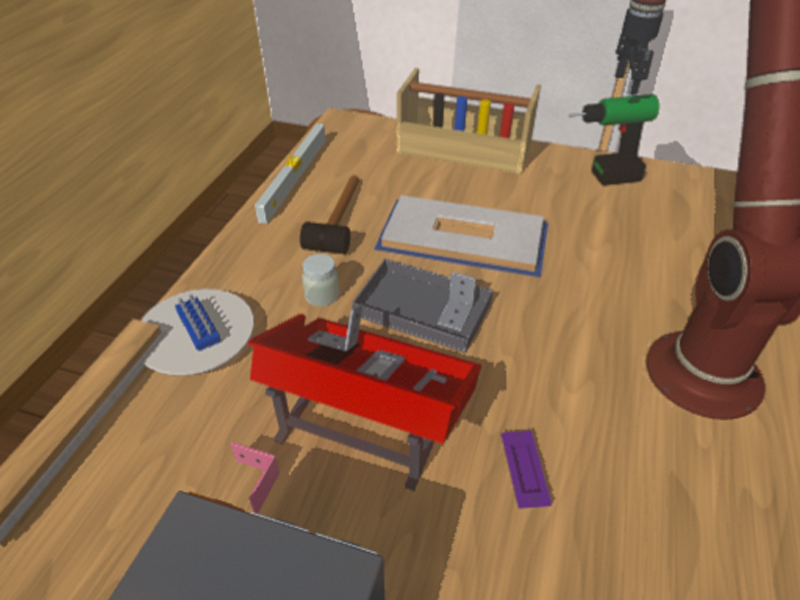

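The top view shows the black pull in the bin's far place, under the bracket at zoomed pixel (325,222), with the bracket's upright on the robot side at (333,245). The tray is at (440,300) and the pocket at (590,312). The side view agrees: the upright is at (352,325). Next I'll take crops of the bin.

```bash
python3 -c "
import cv2
i=cv2.imread('pics/top0.png')[100:260,118:238];a=cv2.resize(i,None,fx=3.75,fy=3.75,interpolation=cv2.INTER_CUBIC)
cv2.imwrite('pics/ct.png',a)
i=cv2.imread('pics/side0.png')[170:290,155:315];a=cv2.resize(i,None,fx=5,fy=5,interpolation=cv2.INTER_CUBIC)
cv2.imwrite('pics/cs.png',a)"
```

```text
(no output)
```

View pics/ct.png

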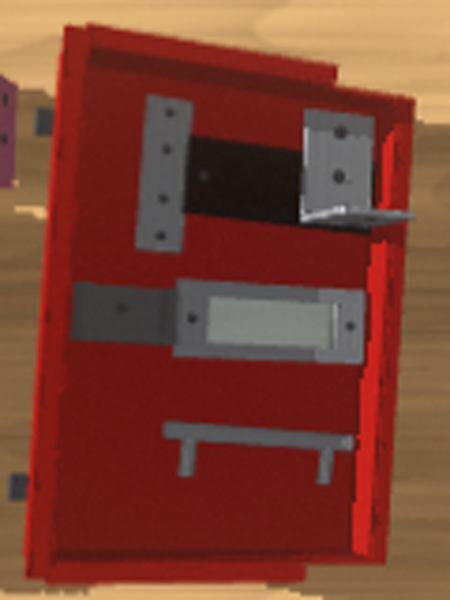

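View pics/cs.png

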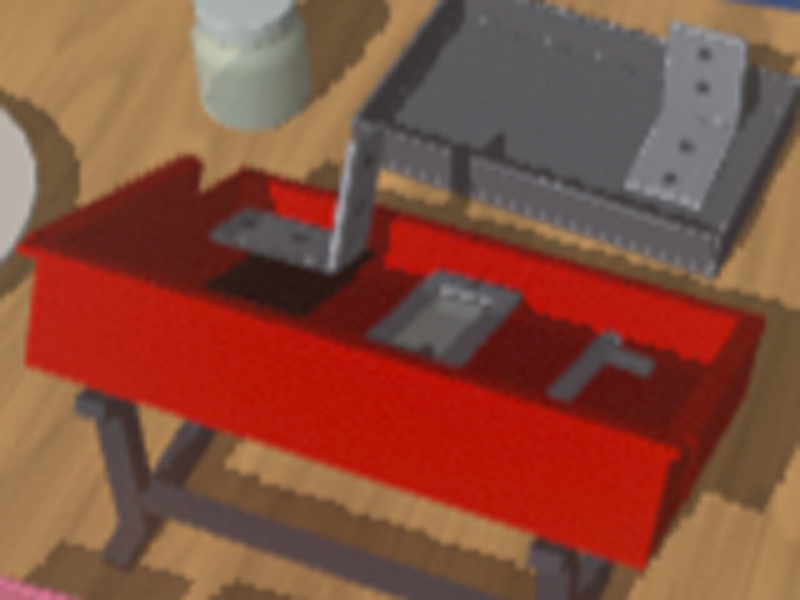

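The crops show the bin's outer corners (top crop: 68,27; 28,578; 415,98; 385,563. Side crop: 22,247; 678,455; 763,318). The steel rim corners are at (178,280) to (362,363), and the bracket's flat leg spans (305,110) to (300,218) with the upright at y≈215. I'll compute poses from these.

```bash
cat > h.py <<'E'
import numpy as np, cv2
from scipy.optimize import least_squares
from scipy.spatial.transform import Rotation as Ro
from station import arm,snapshot,camera_info
def cam(n):
    c=camera_info(n); K=np.array([[c['fx'],0,c['cx']],[0,c['fy'],c['cy']],[0,0,1]])
    return K,np.array(c['dist_coeffs'],float),np.array(c['R']),np.array(c['t'],float)
def proj(n,P):
    K,d,R,t=cam(n); return cv2.projectPoints(np.asarray(P,float).reshape(-1,3),cv2.Rodrigues(R)[0],t,K,d)[0].reshape(-1,2)
def plane(n,uv,p0,nrm=(0,0,1)):
    "cast pixels onto the plane through p0 with normal nrm"
    K,d,R,t=cam(n); q=cv2.undistortPoints(np.asarray(uv,float).reshape(-1,1,2),K,d).reshape(-1,2)
    D=np.c_[q,np.ones(len(q))]@R; C=-R.T@t; nrm=np.asarray(nrm,float)
    return C+D*((np.asarray(p0)-C)@nrm/(D@nrm))[:,None]
def binpose(x,y,a):
    "a: yaw of bin x axis about world z"
    return (Ro.from_euler('z',a)*Ro.from_euler('y',-0.5)).as_matrix(),np.array([x,y,.075])
E
cat > m.py <<'E'
from h import *
ct=lambda p:np.array(p)/3.75-.5*(1-1/3.75)+[118,100]
cs=lambda p:np.array(p)/5-.4+[155,170]
tp=ct([(68,27),(28,578),(415,98),(385,563)]); sp=cs([(22,247),(678,455),(763,318)])
s=np.array([[.11,-.1575,.06],[.11,.1575,.06],[-.11,-.1575,.038],[-.11,.1575,.038]])
def f(v):
    R,o=binpose(*v); P=s@R.T+o
    return np.r_[proj('top',P)-tp,proj('side',P[[0,1,3]])-sp].ravel()
r=least_squares(f,[.55,.2,1.57]); R,o=binpose(*r.x); print('bin',r.x,np.round(r.fun.reshape(-1,2),1).tolist())
np.savez('bin.npz',R=R,o=o)
def B(n,uv,z): return (plane(n,uv,o+R[:,2]*z,R[:,2])-o)@R
print('steel rim',np.round(B('top',ct([(178,280),(365,292),(362,363),(174,355)]),.018)*1e3))
print('black vis',np.round(B('top',ct([(192,135),(300,150),(300,219),(188,212)]),.018)*1e3))
print('leg',np.round(B('top',ct([(305,110),(376,118),(372,210),(300,218)]),.023)*1e3))
print('leg side',np.round(B('side',cs([(212,233),(245,208),(360,245),(328,272)]),.021)*1e3))
print('plate',np.round(B('top',ct([(148,95),(193,100),(182,252),(135,247)]),.005)*1e3))
z=lambda p:np.array(p)/1.5625-.18
t=plane('top',z([(402,223),(490,233),(477,375),(387,363)]),[0,0,.035]); print('tray',t.round(3).tolist(),t.mean(0))
im=cv2.imread('pics/top0.png'); hsv=cv2.cvtColor(im,cv2.COLOR_BGR2HSV)
m=((hsv[...,1]<45)&(hsv[...,2]>140)).astype(np.uint8)*255
m[:, :325]=0; m[:,425:]=0; m[:125]=0; m[275:]=0
cc,hh=cv2.findContours(m,cv2.RETR_CCOMP,cv2.CHAIN_APPROX_NONE)
h=[c for c,k in zip(cc,hh[0]) if k[3]>=0 and cv2.contourArea(c)>300]
for c in h:
    p=plane('top',c.reshape(-1,2),[0,0,.026]); b=cv2.minAreaRect((p[:,:2]*1e3).astype(np.float32)); print('pocket',b)
o_=max(cc,key=cv2.contourArea); p=plane('top',o_.reshape(-1,2),[0,0,.026]); print('face',cv2.minAreaRect((p[:,:2]*1e3).astype(np.float32)))
E
python3 m.py
```

```text
bin [0.54503527 0.26490312 1.51288211] [[2.1, 2.3], [3.0, -2.0], [-4.3, -0.7], [-3.8, -0.0], [2.6, -0.4], [-1.2, -2.3], [-0.2, 1.4]]
steel rim [[  27.  -21.   18.]
 [-103.  -24.   18.]
 [-104.   24.   18.]
 [  26.   27.   18.]]
black vis [[  24. -115.   18.]
 [ -49. -115.   18.]
 [ -53.  -69.   18.]
 [  23.  -65.   18.]]
leg [[ -49. -141.   23.]
 [-101. -143.   23.]
 [-102.  -80.   23.]
 [ -51.  -69.   23.]]
leg side [[ -54. -142.   21.]
 [-103. -146.   21.]
 [ -98.  -71.   21.]
 [ -49.  -69.   21.]]
plate [[  51. -139.    5.]
 [  22. -140.    5.]
 [  22.  -40.    5.]
 [  53.  -41.    5.]]
tray [[0.654, 0.057, 0.035], [0.638, -0.089, 0.035], [0.404, -0.066, 0.035], [0.424, 0.082, 0.035]] [ 0.52993001 -0.00397727  0.035     ]
pocket ((508.87060546875, -258.60321044921875), (140.31739807128906, 59.06183624267578), 3.4361326694488525)
face ((509.19110107421875, -259.338134765625), (341.3260498046875, 172.07705688476562), 3.5108046531677246)
```

```bash
cat >> h.py <<'E'
b=np.load('bin.npz') if __import__('os').path.exists('bin.npz') else None
def binpt(p): return b['o']+b['R']@np.asarray(p)
def tool(z,y):
    z=np.asarray(z,float);y=np.asarray(y,float);y=y-z*(y@z);y/=np.linalg.norm(y)
    return Ro.from_matrix(np.c_[np.cross(y,z),y,z]).as_quat()
def look(k,n='top',crop=None,f=1):
    im=snapshot(n)
    cv2.imwrite(f'pics/{k}_full.png',im)
    if crop: im=im[crop[1]:crop[3],crop[0]:crop[2]]
    cv2.imwrite(f'pics/{k}.png',cv2.resize(im,None,fx=f,fy=f,interpolation=cv2.INTER_CUBIC))
tc=np.array([.530,-.004,0]); tx=np.array([np.cos(-.10),np.sin(-.10),0])
pk=np.array([.5089,-.2588,.026]); pa=np.deg2rad(3.45); px=np.array([np.cos(pa),np.sin(pa),0])
down=np.array([0,0,-1.])
E
python3 - <<'E'
from h import *
Rb=b['R']
for s in (1,-1):
    qb=tool(-Rb[:,2],s*Rb[:,1]); qt=tool(down,-s*tx); qp=tool(down,-s*px)
    for k,p,q in [('br',binpt([-.076,-.0705,.070+.054]),qb),('br up',binpt([-.076,-.0705,.25]),qb),('pull',binpt([-.04,-.09,.015+.07]),qb),('tray',tc+tx*.0285+[0,0,.11],qt),('pk',pk+[0,0,.07],qp),('press',pk+[0,0,.07],tool(down,s*np.array([-px[1],px[0],0]))),('press90',pk+[0,0,.07],tool(down,-s*np.array([-px[1],px[0],0])))]:
        j=arm.ik(p,q); print(s,k,p.round(3),None if j is None else np.round(j,2))
E
```

```text
1 br [0.608 0.135 0.147] [-0.16  0.77  0.14  1.74 -0.9   0.79 -2.56]
1 br up [0.605 0.075 0.258] [-0.11  0.62  0.22  1.67 -0.76  1.02 -2.66]
1 pull [0.63  0.184 0.13 ] [-0.22  0.82  0.13  1.67 -0.91  0.77 -2.63]
1 tray [ 0.558 -0.007  0.11 ] [-0.31  0.78  0.45  1.88 -0.57  0.61 -2.73]
1 pk [ 0.509 -0.259  0.096] [ 0.19  0.81  0.39  1.85 -0.52  0.59 -2.16]
1 press [ 0.509 -0.259  0.096] [ 0.78  0.84 -0.58  1.83  0.7   0.68  1.43]
1 press90 [ 0.509 -0.259  0.096] [ 0.4   0.77  0.05  1.84 -0.06  0.53 -1.02]
-1 br [0.608 0.135 0.147] [ 0.26  0.83 -0.57  1.73 -0.15  0.57 -0.06]
-1 br up [0.605 0.075 0.258] [ 0.39  0.68 -0.61  1.65 -0.17  0.83 -0.04]
-1 pull [0.63  0.184 0.13 ] [ 0.16  0.88 -0.54  1.66 -0.15  0.56 -0.12]
-1 tray [ 0.558 -0.007  0.11 ] [ 0.15  0.75 -0.28  1.87  0.35  0.57 -0.45]
-1 pk [ 0.509 -0.259  0.096] [ 0.59  0.78 -0.25  1.84  0.33  0.56  0.19]
-1 press [ 0.509 -0.259  0.096] [ 0.4   0.77  0.05  1.84 -0.06  0.53 -1.02]
-1 press90 [ 0.509 -0.259  0.096] [ 0.78  0.84 -0.58  1.83  0.7   0.68  1.43]
```

```bash
python3 - <<'E'
from h import *
Rb=b['R']; q=tool(-Rb[:,2],-Rb[:,1])
up=binpt([-.076,-.0705,.22])
arm.movep([.45,-.25,.38],tool(down,px))
arm.movep(up,q); arm.move_gripper(.55)
arm.line_to(binpt([-.076,-.0705,.124]),.12)
print(arm.read_ft_force().round(1)if hasattr(arm.read_ft_force(),'round') else arm.read_ft_force())
arm.move_gripper(0,40)
print(arm.read_opening(),arm.read_finger_force(),arm.read_ft_force(),arm.read_time())
arm.line_to(binpt([-.076,-.0705,.25]),.12)
print(arm.read_opening(),arm.read_finger_force(),arm.read_ft_force(),arm.read_time())
look('g1','side',(120,120,330,280),3.8)
E
```

```text
[ 0.3 -0.5  0.9]
0.05525783988993198 43.341692090034485 [-0.54478973 -0.93399282  3.01399603] 5.0917
0.053535124814473756 42.44698226451874 [ 0.85759662  0.29887762 -3.07419979] 6.2917
```

View pics/g1.png

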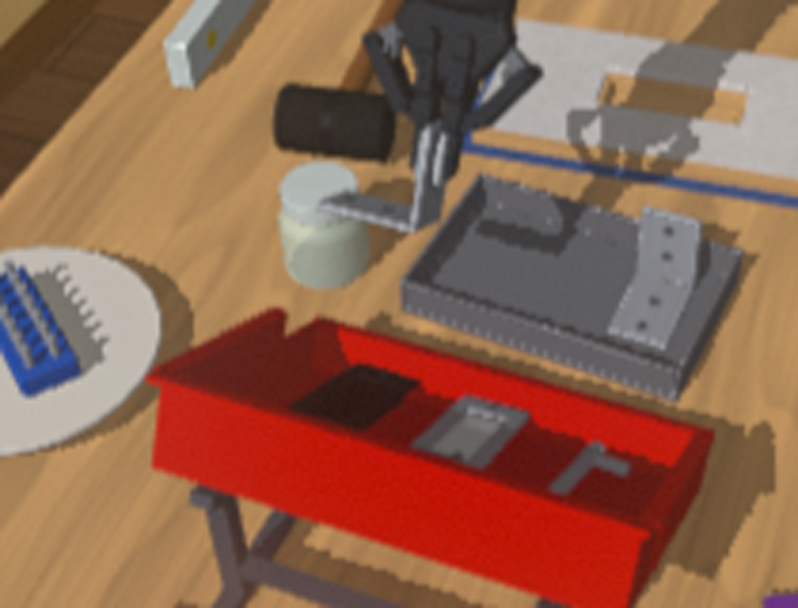

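The bracket is held square by its upright (around 425,200), and the black pull is uncovered. I'll put the bracket in the tray.

```bash
python3 - <<'E'
from h import *
q=tool(down,tx); P=tc+tx*.0285
arm.movep(P+[0,0,.23],q)
arm.line_to(P+[0,0,.125],.12); arm.line_to(P+[0,0,.111],.04)
print(arm.read_ft_force(),arm.read_tool_pos())
arm.move_gripper(.4); arm.pause(.1)
arm.line_to(P+[0,0,.23],.15)
arm.movep([.45,-.25,.3],q)
look('t2','top',(118,90,328,260),3.7); print(arm.read_time())
E
```

```text
[ 1.09068028  0.21978681 -2.24772171] [ 0.55823343 -0.00680299  0.11073094]
10.975
```

View pics/t2.png

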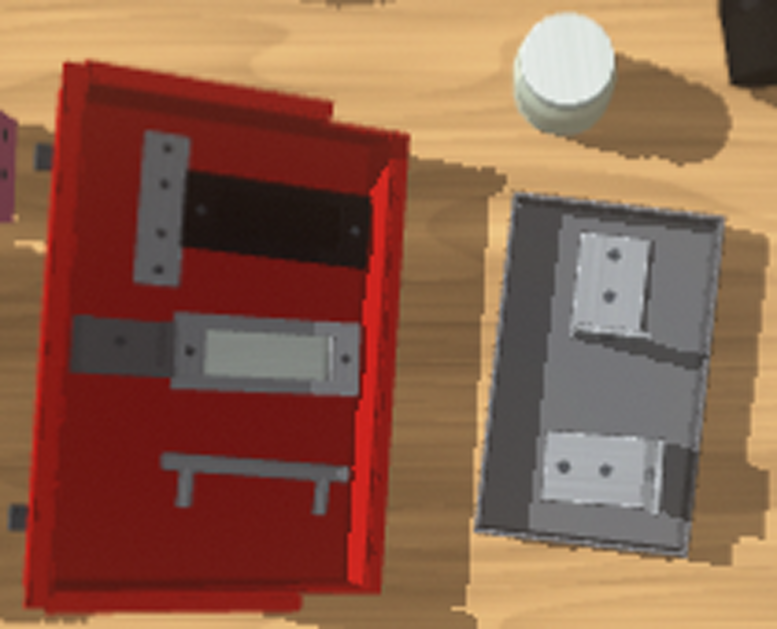

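The bracket now lies in the tray at (612,285). The black pull's rim corners are at (186,172), (370,197), (366,268) and (182,247), with its screw holes at (202,210) and (354,231).

```bash
python3 - <<'E'
from h import *
R,o=b['R'],b['o']
uv=np.array([(186,172),(370,197),(366,268),(182,247),(202,210),(354,231),(173,313),(361,324),(358,396),(171,388)])/3.7-.365+[118,90]
print(((plane('top',uv,o+R[:,2]*.018,R[:,2])-o)@R*1e3).round(1))
E
```

```text
[[  26.5 -113.5   18. ]
 [-104.1 -113.6   18. ]
 [-104.4  -64.    18. ]
 [  25.7  -64.5   18. ]
 [  14.1  -90.1   18. ]
 [ -93.7  -88.6   18. ]
 [  28.8  -21.2   18. ]
 [-103.2  -25.    18. ]
 [-104.3   24.8   18. ]
 [  26.8   27.3   18. ]]
```

```bash
python3 - <<'E'
from h import *
Rb=b['R']; q=tool(-Rb[:,2],-Rb[:,1]); A=lambda z:binpt([-.0395,-.089,z])
arm.move_gripper(.72); arm.movep(A(.22),q)
arm.line_to(A(.082),.12); f0=np.array(arm.read_ft_force()); print('f0',f0.round(2))
z=.082
while z>.062:
    z-=.0015; arm.line_to(A(z),.03); f=(np.array(arm.read_ft_force())-f0)@Rb[:,2]
    if f>3: break
print('touch z',z,f,arm.read_opening(),arm.read_time())
E
```

```text
f0 [ 0.23 -0.34  0.12]
touch z 0.06849999999999999 5.1574160509398705 0.7165246677677005 16.5083
```

```bash
python3 - <<'E'
from h import *
Rb=b['R']; A=lambda z:binpt([-.0395,-.089,z])
arm.line_to(A(.0785),.04)
arm.move_gripper(.3,50); print(arm.read_opening(),arm.read_finger_force(),arm.read_ft_force())
arm.line_to(A(.11),.06); arm.line_to(A(.24),.15)
print(arm.read_opening(),arm.read_finger_force(),arm.read_ft_force())
py=np.array([-px[1],px[0],0]); q=tool(down,-py)
arm.movep(pk+[0,0,.20],q); arm.line_to(pk+[0,0,.115],.12)
print(arm.read_opening(),arm.read_time(),arm.read_tool_pos())
look('p1s','side'); look('p1','side',(190,60,390,210),4)
look('p1t','top',(318,130,438,270),4)
E
```

```text
0.5656622528602984 51.59364938735962 [-1.54322638 -2.24207006  2.35324499]
0.5656371213830191 51.67144417762756 [-0.31279212 -0.30147373 -2.55429129]
0.5648175702147965 21.25 [ 0.50947621 -0.25899322  0.14160056]
```

View pics/p1.png

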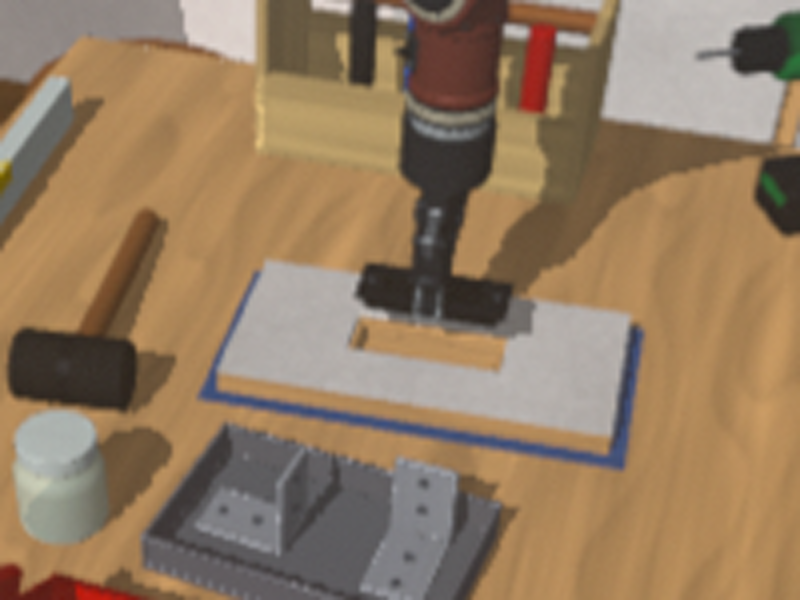

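View pics/p1t.png

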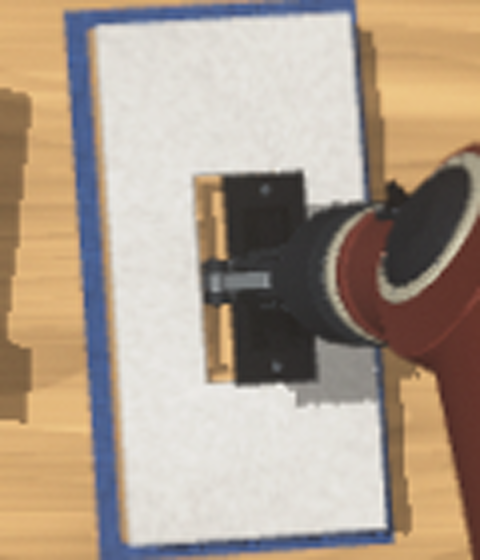

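The pull is held level and parallel to the pocket. Its rim corners in the top crop are about (304,170), (318,382), (235,384) and (223,172). I'll check the centring on the rim plane (z≈0.081).

```bash
python3 - <<'E'
from h import *
uv=np.array([(304,170),(318,382),(235,384),(223,172),(265,189),(277,367)])/4-.375+[318,130]
p=plane('top',uv,[0,0,.081]); print((p*1e3).round(1), p[:4].mean(0),p[4:].mean(0))
d=p[4]-p[5]; print('yaw',np.degrees(np.arctan2(d[1],d[0])), 'tool',arm.read_tool_pos())
uv=np.array([(193,173),(207,384)])/4-.375+[318,130]; print('pocket left corners',plane('top',uv,[0,0,.026]))
py=np.array([-px[1],px[0],0])
print('expected',[pk+px*s*.0675+py*.0275 for s in(1,-1)])
E
```

```text
[[ 574.3 -280.7   81. ]
 [ 443.2 -287.8   81. ]
 [ 442.3 -235.8   81. ]
 [ 573.  -229.7   81. ]
 [ 562.5 -255.9   81. ]
 [ 452.6 -262.2   81. ]] [ 0.50821634 -0.2584979   0.081     ] [ 0.50755882 -0.25904765  0.081     ]
yaw 3.2428788866027047 tool [ 0.50946533 -0.25902304  0.14197278]
pocket left corners [[ 0.5767388  -0.22782925  0.026     ]
 [ 0.43896796 -0.2356647   0.026     ]]
expected [array([ 0.57462279, -0.22728786,  0.026     ]), array([ 0.43986745, -0.23541182,  0.026     ])]
```

```bash
python3 - <<'E'
from h import *
P=pk*[1,1,0]
arm.line_to(P+[0,0,.112],.08); f0=np.array(arm.read_ft_force())
z=.112
while z>.094:
    z-=.0015; arm.line_to(P+[0,0,z],.03); f=np.array(arm.read_ft_force())-f0
    if f[2]>3: break
print(z,f,arm.read_tool_pos(),arm.read_opening(),arm.read_time())
E
```

```text
0.09549999999999999 [-1.99011321  0.41937697  5.36855015] [ 0.50907996 -0.25888619  0.09609611] 0.5653551904136367 24.6583
```

The fingertips touched the face at the expected height, so the cup is about 9 mm deep. I'll release and look.

```bash
python3 - <<'E'
from h import *
P=pk*[1,1,0]
arm.move_gripper(.72); arm.pause(.3)
arm.line_to(P+[0,0,.18],.12); arm.move_gripper(1.0)
q=tool(down,px); arm.movep(P+[0,0,.18],q); arm.pause(.2)
print(arm.read_time())
look('r1','side',(230,110,370,200),5.6)
E
```

```text
27.7583
```

View pics/r1.png

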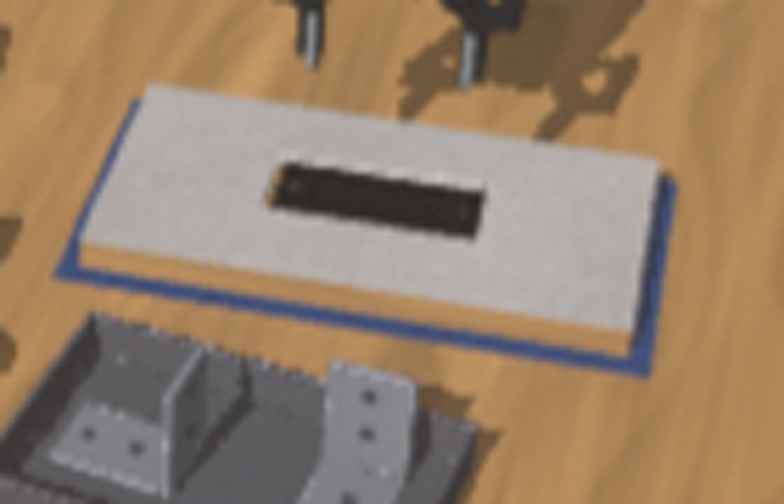

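The pull has dropped in flush, sitting slightly toward the robot end. I'll press it with the open fingers on both end pads.

```bash
python3 - <<'E'
from h import *
P=(pk-px*.0015)*[1,1,0]
arm.line_to(P+[0,0,.105],.12); f0=np.array(arm.read_ft_force()); z=.105
while z>.075:
    z-=.001; arm.line_to(P+[0,0,z],.03); f=np.array(arm.read_ft_force())-f0
    if f[2]>18: break
print(z,f,arm.read_opening()); arm.pause(.4); print(np.array(arm.read_ft_force())-f0,arm.read_time())
arm.line_to(P+[0,0,.20],.12)
look('e1','top',(118,90,438,270),2.5); print(arm.read_time())
E
```

```text
0.08199999999999998 [-6.08139664  1.56466763 23.19125694] 1.0022783709295293
[-5.2200567   1.52735096 23.7784079 ] 34.7333
35.9167
```

View pics/e1.png

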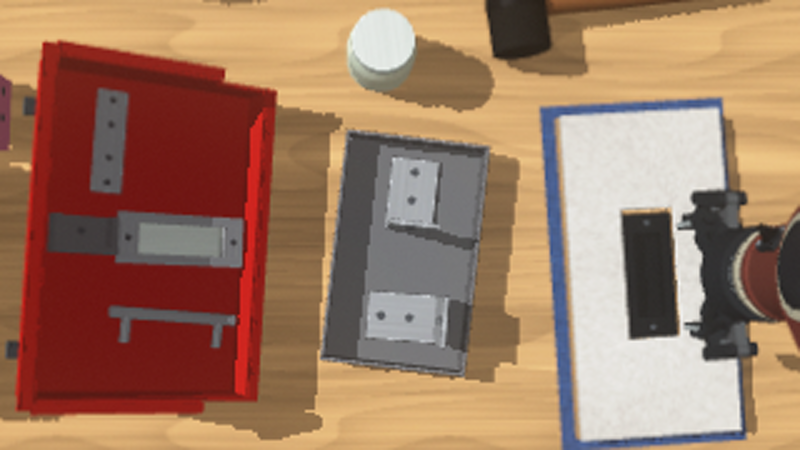

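Everything is in place: the pull is flush at (650,272), both brackets are in the tray, and the other parts are still in the bin. I'll hand the job in.

```bash
python3 -c "
from station import ticket
print(ticket.finish_job())"
```

```text
the job is handed in; nothing more can be done
None
```

I handed the job in, and it gave no verdict. In the last picture the stray bracket is in the tray with its twin and the other parts are still in the bin; the black pull sits flush in the pocket after a press of about 23 N, and the jar and mallet were not touched.

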